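Tap the gauge, log the reading

ROBOT

A 6-joint arm with a two-finger parallel gripper is mounted at the origin on the work surface. World frame = base frame: x ahead of the robot, y to its left, z up, the work surface at z = 0. Lengths are in m, angles in rad, forces in N, time in s.
With the tool pointing down it reaches from about 0.375 to 0.9 m from the base axis. Payload 3.1 kg.
Tool frame: the origin (TCP) lies midway between the tips of the shut fingers; the grasp point (between the pads) lies 19 mm behind it; z points along the fingers, y is the line along which they close (so a half turn about z gives the same grasp; the last joint's range is limited). The gripper opens to 87 mm and grips with 3 to 60 N. Pads are 19 mm wide; open, the fingers measure 117 mm over their backs; the gripper's body (75 mm by 190 mm) begins 51 mm behind the grasp point.
Start: joints at [1.167, 0.527, 1.433, -0, 1.181, -0.178], TCP at [0.14, 0.609, 0.223] pointing down, gripper open.
Joint ranges: [-3.08, 3.08], [-0.75, 2.2], [0.22, 2.44], [-1.43, 4.57], [0, 2.65], [-2.85, 2.85]. Speed limits (rad/s): [2.79, 2.79, 3.14, 3.14, 3.14, 3.14].

INTERFACE

Orientations are given as a unit quaternion [x, y, z, w].
In Python, from rig import robot gives the robot as it stands.
- The arm moves only by the shell command python3 -m jog 'ROWS' [FORCE]. ROWS is a JSON object of lists of equal length, an entry for each row: "dp": the shift along the tool's x, y, z in mm, a list of three; "delta_rot": the turn, a rotation vector about the tool's x, y, z in rad, a list of three; "gripper": the opening, from -1 (shut) to 1 (fully open). A call has 1 to 12 rows; each row is the pose to reach, as a shift and turn from the pose commanded when the call began, along the tool's axes at that moment; what a row does not reach only later rows make up. A row lasts 1/10 s, in which the tool goes at most 50 mm and 8.59 degrees, less where a joint would pass 70% of its speed; a pose out of reach is approached as far as the arm can. A call with a gripper value outside its range is refused whole. The fingers move at their own pace and stop on an object; FORCE is the grip in N (left out, the last holds). Time passes only in rows, so rows that repeat a pose let the fingers close. It gives the time, the measured TCP pose, the force, the opening and the grip force at its end, in the units of the state.
- robot.get_obs(): the state, without advancing time (a new reading comes with each control period).
- robot.camera(name): name is "scene" or "top" or "wrist"; returns the picture (480x640x3 uint8, red, green, blue); there is no depth.
- robot.camera_model(name): a dict with "fx", "fy", "cx", "cy" (pixels), "xyz" and "orientation" of the camera in the world; the wrist camera has in their place "T_tool_cam" (4x4, takes a point from camera to tool coordinates, whose origin is the TCP and whose axes are the flange's). Camera axes: x right, y down, z forward; pixel columns grow to the right and rows downward; lengths in m; the calibration is good to about 2 mm. The wrist camera is an equidistant fisheye: a pixel r from the principal point sees the ray r / f radians off the axis. A picture is of the moment at which its call begins: read the wrist's pose just before it. camera_model takes no time and is no camera call.
- robot.hand_in(): hands the job in; it is judged then, once.
Trained networks look in the newest picture that a camera, given by its name, has taken for a name from the list of things; names that differ only in an ending like _2 or _b are one class to them, and where a whole thing is asked for, a point or a joint stands for the part that bears it (a point fixed in the world has none). Each returns a list of dicts, best first, with "score" (0 to 1); they miss things now and then, are a little off and sometimes report something else, mostly with a low value. They report only what shows in the picture. A call takes as long as a camera call. They do not tell look-alikes from the thing itself.
- robot.search_frame(name, camera): "rect" ([left, top, right, bottom] in pixels, round what is visible of it).
The state is a dict: "time": time; "q": joint angles; "joint_velocities": joint speeds; "joint_torque": joint torques, N m; "position": TCP position; "tool_rot": TCP orientation; "ft_force": force on the tool from outside, world axes, zero at the start; "moment": the same for the moment, N m; "grip_width": finger opening in m; "grip_force": force on a finger pad.
Only numpy, scipy, OpenCV 4.12 (cv2) and the standard library are available. Lean on these libraries where they do the work, as an engineer would, in place of code of your own. Each camera call takes 0.05 s, during which the arm holds its last target. There are 200 camera calls.

TASK

Touch the face of the yellow gauge lightly with the fingertips from above to free its sticky needle, and come off it again; then press the green key on the grey console fully down to log the reading, let it spring back and withdraw. Do not touch the other two gauges or press the other keys, do not lift or shift the yellow gauge, and leave everything else on the bench as it stands.

Things in the scene. Friction and masses are not known exactly. Their poses are not given: they have to be found in the camera images.
- yellow_gauge: the gauge with the yellow drum-shaped case, the one to touch; loose, upright on the mat: round dark steel base 86 mm in diameter and 22 mm high, narrow neck, then a head 80 mm in diameter and 36 mm high whose face is 90 mm above the underside of its base; about 1 kg in all. Origin: centre of the underside of its base, z up
- yellow_face (a point): centre of the top face of the yellow gauge (white dial 60 mm across with red needle inside the 80 mm yellow case, facing straight up), 93 mm above the bench; z up
- yellow_head (a joint): how far the head of the yellow gauge is pushed down on its sprung mount, m: 0 untouched, 0.012 at the stop. It gives about 1 mm per newton and springs back up by itself
- blue_gauge: the gauge with the blue drum-shaped case, to be left alone; loose, upright on the mat: round dark steel base 86 mm in diameter and 22 mm high, narrow neck, then a head 80 mm in diameter and 36 mm high whose face is 90 mm above the underside of its base; about 1 kg in all. Origin: centre of the underside of its base, z up; head sprung like the yellow one's
- black_gauge: the gauge with the black drum-shaped case, to be left alone; loose, upright on the mat: round dark steel base 86 mm in diameter and 22 mm high, narrow neck, then a head 80 mm in diameter and 36 mm high whose face is 90 mm above the underside of its base; about 1 kg in all. Origin: centre of the underside of its base, z up; head sprung like the yellow one's
- mat: grey bench mat fixed to the bench, 270 mm (x) by 300 mm (y), 3 mm thick, under the three gauges and two brass fittings. Origin: centre of its underside
- console: fixed grey recorder console, 130 mm (x) by 230 mm (y) by 50 mm high, three round push keys in a row along its y on the half of its top nearer the robot, 68 mm between centres, in any order; a blue screen and terminals on the other half. Origin: centre of its underside
- green_key_top (a point): centre of the top of the green key's cap (26 mm across, in a black housing 42 mm across and 12 mm high on the console's top), 72 mm above the bench when up, 66 mm when fully down; moves down with the cap; z up
- green_key (a joint): how far the green key is pressed, m: 0 up, 0.006 fully down (about 4 N), springs back up
- red_key_top (a point): centre of the top of the red key's cap (26 mm across, in a black housing 42 mm across and 12 mm high on the console's top), 72 mm above the bench when up, 66 mm when fully down; moves down with the cap; z up
- red_key (a joint): how far the red key is pressed, m: 0 up, 0.006 fully down (about 4 N), springs back up
- white_key_top (a point): centre of the top of the white key's cap (26 mm across, in a black housing 42 mm across and 12 mm high on the console's top), 72 mm above the bench when up, 66 mm when fully down; moves down with the cap; z up
- white_key (a joint): how far the white key is pressed, m: 0 up, 0.006 fully down (about 4 N), springs back up
- jar_a: amber jar with black cap, 56 mm across, 100 mm high, loose, not part of the job. Origin: underside
- jar_b: second amber jar with black cap, 56 mm across, 100 mm high, loose, not part of the job. Origin: underside
- screwdriver: red-handled screwdriver about 200 mm long lying on the bench, loose, not part of the job. Origin: underside
- wrench: steel wrench about 180 mm long lying on the bench, loose, not part of the job. Origin: underside
- fitting_a: brass fitting, 26 mm across, 32 mm high, standing on the mat, loose, not part of the job. Origin: underside
- fitting_b: second brass fitting, 26 mm across, 32 mm high, standing on the mat, loose, not part of the job. Origin: underside
There are look-alikes about, which are no part of the job. Of the things that look like the yellow_gauge, the largest one is meant.

How it is judged:
On the way, in this order (a step that is already met when the one before it is completed fails the run):
1. the fingers press lightly on the face of the yellow gauge, its head going down by at least 0.7 mm (value of joint yellow_head above 0.0007 m and contact force between the fingers and yellow_gauge above 0.2 N), for 0.03 s.
2. the fingers have come off the yellow gauge and its head is up again, the green key not yet pressed (value of joint yellow_head below 0.0006 m and contact force between the fingers and yellow_gauge below 0.1 N and value of joint green_key below 0.001 m), for 0.1 s.
3. the green key is pressed down (by at least 4.5 of its 6 mm) (value of joint green_key above 0.0045 m), for 0.05 s.
At the end, for the whole second after the job is handed in: All keys are up again (within 1 mm), the yellow gauge's head is up (within 0.7 mm), all gauges stand upright (within 3 degrees) and at rest within 20 mm of where they were, and jars, fittings and tools are within 20 mm of where they were, with the jars and fittings upright (value of joint each of green_key, red_key, white_key below 0.001 m and value of joint yellow_head below 0.0007 m and angle between each of yellow_gauge, blue_gauge, black_gauge's own z axis and vertical below 0.05 rad and linear speed of each of yellow_gauge, blue_gauge, black_gauge below 0.01 m/s and angle between each of jar_a, jar_b, fitting_a, fitting_b's own z axis and vertical below 0.1 rad and distance of each of jar_a, jar_b, screwdriver, wrench, fitting_a, fitting_b, yellow_gauge, blue_gauge, black_gauge from where it was at the start of the episode below 0.02 m); the robot touches nothing.
It fails at once if the blue or the black gauge is touched (contact force between any of the fingers, the arm and blue_gauge above 0.5 N or contact force between any of the fingers, the arm and black_gauge above 0.5 N).
It fails at once if the red or the white key is pressed (over 1.5 mm) (value of joint any of red_key, white_key above 0.0015 m).
It fails at once if the yellow gauge is pressed hard (over 15 N) (contact force between any of the fingers, the arm and yellow_gauge above 15 N).
It fails at once if the yellow gauge is lifted, tipped (over 10 degrees) or pushed along (over 20 mm) (height (world z) of yellow_gauge above 0.012 m or angle between yellow_gauge's own z axis and vertical above 0.175 rad or distance of yellow_gauge from where it was at the start of the episode above 0.02 m).
It fails at once if a jar, tool or fitting is moved by over 20 mm (distance of any of jar_a, jar_b, screwdriver, wrench, fitting_a, fitting_b from where it was at the start of the episode above 0.02 m).
It also fails if it takes over 32 s, if anything falls off the work surface, if the arm or the gripper's body presses on something with over 40 N, if the wrist force passes 120 N, or if a joint passes its speed limit or range.

## Working session

There is one attempt and no reset: what is moved stays moved. The work goes in short steps, Python scripts to look and compute and a shell command to move; the robot and the scene stay as the last step left them, time stands still between calls to the robot, and variables do not carry over. Pictures are saved under pics/ and viewed, at most 10 in all, crops included, and the job is handed in when it is done.

```bash
mkdir -p pics; cat > h.py <<'E'
import numpy as np, cv2
from rig import robot
from scipy.spatial.transform import Rotation as R
def cam(name):
    m=robot.camera_model(name)
    return m
def shot(name,fn):
    o=robot.get_obs(); im=robot.camera(name); cv2.imwrite('pics/'+fn,im[:,:,::-1]); return o,im
def ray(name,uv,o=None):
    m=robot.camera_model(name)
    d=np.array([(uv[0]-m['cx'])/m['fx'],(uv[1]-m['cy'])/m['fy']])
    if name=='wrist':
        r=np.hypot(*d); v=np.r_[d/r*np.sin(r),np.cos(r)]
        Tt=np.eye(4);Tt[:3,:3]=R.from_quat(o['tool_rot']).as_matrix();Tt[:3,3]=o['position']
        T=Tt@np.array(m['T_tool_cam']); return T[:3,3],T[:3,:3]@v
    v=np.r_[d,1]; v/=np.linalg.norm(v)
    return np.array(m['xyz']),R.from_quat(m['orientation']).as_matrix()@v
def atz(name,uv,z,o=None):
    p,v=ray(name,uv,o); return p+v*(z-p[2])/v[2]
def tri(rs):
    A=sum(np.eye(3)-np.outer(v,v) for p,v in rs); b=sum((np.eye(3)-np.outer(v,v))@p for p,v in rs)
    return np.linalg.solve(A,b)
E
python3 - <<'E'
from h import *
print({k:v for k,v in robot.get_obs().items() if k in('time','position','tool_rot','ft_force','grip_width')})
for c in('top','scene'):
    m=robot.camera_model(c); print(c,m)
    shot(c,c+'0.png')
    for n in('yellow_face','yellow_gauge','blue_gauge','black_gauge','green_key_top','red_key_top','white_key_top','console','mat','jar_a','fitting_a'):
        print(n,[(round(d['score'],2),[round(x) for x in d['rect']]) for d in robot.search_frame(n,c)][:4])
E
```

```text
{'time': 0.0, 'position': array([0.13958915, 0.6084675 , 0.22158958]), 'tool_rot': array([ 1.12646607e-01,  9.93634542e-01, -1.02245152e-03, -3.04824343e-04]), 'ft_force': array([-0.34060103,  1.04536298,  0.54025202]), 'grip_width': 0.087082997881219}
top {'fx': 561.8556711552883, 'fy': 561.8556711552883, 'cx': 320.4683243562448, 'cy': 249.4249193486179, 'xyz': array([0.44367146, 0.0590328 , 1.2167576 ]), 'orientation': array([ 0.71663968, -0.69512789,  0.03909794, -0.04118413])}
yellow_face [(0.96, [245, 218, 287, 258]), (0.9, [323, 141, 349, 175]), (0.6, [137, 182, 168, 214])]
yellow_gauge [(0.8, [245, 216, 288, 264]), (0.69, [321, 142, 350, 177]), (0.66, [137, 187, 176, 217])]
blue_gauge [(0.58, [297, 277, 334, 317])]
black_gauge [(0.74, [209, 293, 256, 331]), (0.23, [245, 217, 286, 260])]
green_key_top []
red_key_top [(0.75, [399, 218, 522, 293]), (0.58, [430, 274, 442, 285]), (0.39, [493, 261, 505, 272])]
white_key_top [(0.42, [463, 271, 477, 281])]
console [(0.89, [399, 216, 523, 296]), (0.68, [245, 216, 289, 262]), (0.26, [497, 256, 505, 275])]
mat [(0.72, [196, 200, 352, 347
[... 552 characters left out ...]
(0.98, [240, 308, 274, 355]), (0.75, [340, 258, 384, 316]), (0.69, [443, 359, 485, 405]), (0.59, [307, 280, 317, 297])]
blue_gauge [(0.63, [325, 200, 361, 255]), (0.24, [204, 183, 218, 193])]
black_gauge [(0.8, [401, 218, 443, 278]), (0.69, [306, 279, 315, 297]), (0.46, [266, 154, 318, 203])]
green_key_top [(0.51, [176, 173, 188, 189]), (0.34, [343, 257, 385, 301])]
red_key_top []
white_key_top [(0.43, [204, 181, 217, 194])]
console [(0.55, [144, 171, 265, 248])]
mat [(0.88, [286, 219, 452, 349])]
jar_a [(0.85, [209, 268, 242, 310]), (0.73, [228, 112, 254, 152])]
fitting_a [(0.71, [226, 113, 254, 156]), (0.61, [308, 281, 318, 299]), (0.59, [412, 314, 428, 330]), (0.28, [286, 218, 453, 348])]
```

View pics/top0.png

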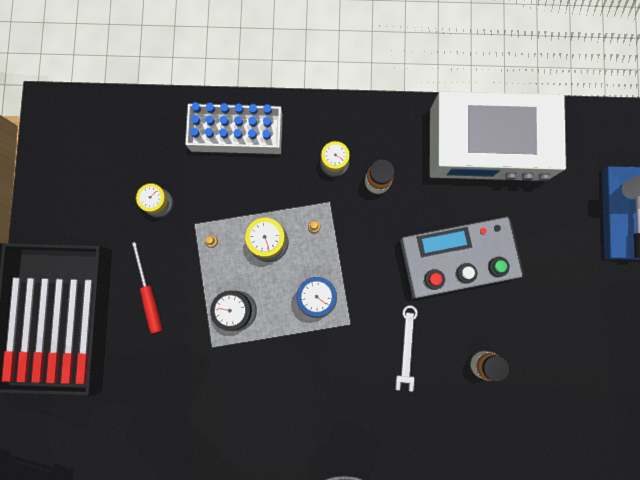

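View pics/scene0.png

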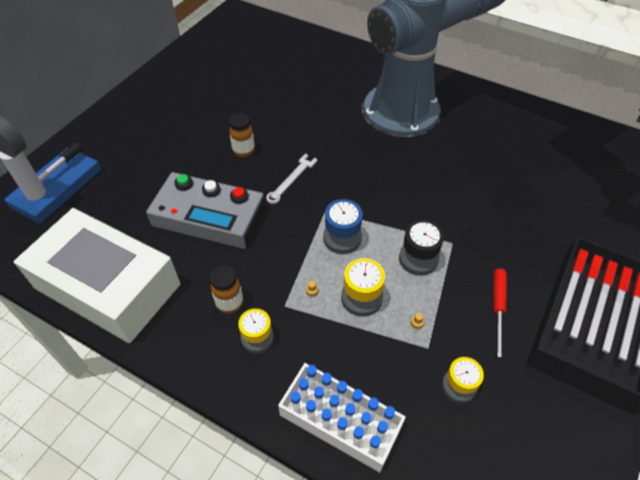

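The top view shows the large yellow gauge on the mat at about (265,238). Two smaller yellow look-alikes are off the mat at (335,155) and (151,198). The green key is at (501,266), the right-hand key on the console. The scene view agrees: gauge at (364,279), green key at (183,181).

```bash
python3 - <<'E'
from h import *
T=cv2.imread('pics/top0.png');S=cv2.imread('pics/scene0.png')
def blob(im,c,lo,hi,w=30,ell=False):
    x,y=c; sub=cv2.cvtColor(im,cv2.COLOR_BGR2HSV)[y-w:y+w,x-w:x+w]
    m=cv2.inRange(sub,np.array(lo),np.array(hi)); n,l,s,ce=cv2.connectedComponentsWithStats(m)
    k=1+np.argmax(s[1:,4]); return ce[k]+[x-w,y-w],s[k]
# white dial as an ellipse inside the case: bounding of bright low-sat
def dial(im,c,w=22):
    x,y=c; sub=cv2.cvtColor(im,cv2.COLOR_BGR2HSV)[y-w:y+w,x-w:x+w]
    m=cv2.inRange(sub,np.array([0,0,165]),np.array([180,70,255])); n,l,s,ce=cv2.connectedComponentsWithStats(m)
    k=l[w,w] or 1+np.argmax(s[1:,4]); pts=cv2.findNonZero((l==k).astype(np.uint8))
    e=cv2.minEnclosingCircle(pts) ; h=cv2.fitEllipse(cv2.convexHull(pts)); return np.array(h[0])+[x-w,y-w],h[1]
f=lambda a:np.round(a,4)
for n,a,b in(('yellow',(265,237),(365,274)),('blue',(317,297),(343,213)),('black',(229,311),(425,235))):
    u,s1=dial(T,a);v,s2=dial(S,b); print(n,u,s1,v,s2,f(tri([ray('top',u),ray('scene',v)])),f(atz('top',u,.093)),f(atz('scene',v,.093)))
for n,a,b,lo,hi in(('green',(501,266),(183,181),[45,80,60],[85,255,255]),('red',(435,279),(238,193),[0,120,70],[8,255,255])):
    u,s1=blob(T,a,lo,hi,14);v,s2=blob(S,b,lo,hi,14); print(n,u,s1,v,s2,f(tri([ray('top',u),ray('scene',v)])),f(atz('top',u,.072)),f(atz('scene',v,.072)))
for n,c in(('white',(468,272)),): print(n,f(atz('top',c,.072)))
for n,c in(('jarA',(490,365)),('jarB',(380,172)),('lookalike',(335,155))): print(n,f(atz('top',c,.1)))
o=robot.get_obs(); print(o['position'],R.from_quat(o['tool_rot']).as_matrix().round(4),o['time'])
E
```

```text
yellow [264.2238369  236.34564972] (29.220308303833008, 29.5396785736084) [364.37281036 274.49217796] (25.78306007385254, 30.61982536315918) [0.5949 0.179  0.0921] [0.5949 0.1786 0.093 ] [0.5954 0.1794 0.093 ]
blue [316.06656265 296.19008636] (30.19817543029785, 30.361873626708984) [343.43654823 212.91612434] (22.6234130859375, 29.145448684692383) [0.4777 0.0704 0.0926] [0.4777 0.0702 0.093 ] [0.4779 0.0708 0.093 ]
black [229.47537613 310.0618782 ] (29.77230453491211, 30.504505157470703) [424.4194088  234.03359032] (23.121110916137695, 29.517812728881836) [0.4449 0.2418 0.0925] [0.445  0.2415 0.093 ] [0.4452 0.2422 0.093 ]
green [500.22758621 265.97931034] [  7   8  14  13 145] [182.42519685 179.11811024] [  7   6  13  13 127] [ 0.5517 -0.3051  0.0669] [ 0.5513 -0.3037  0.072 ] [ 0.555  -0.3008  0.072 ]
red [435.40145985 278.75182482] [  8   8  14  13 137] [238.25       192.14285714] [  8   8  13  12 112] [ 0.5214 -0.1723  0.0666] [ 0.5212 -0.1716  0.072 ] [ 0.525  -0.1686  0.072 ]
white [ 0.537  -0.2379  0.072 ]
jarA [ 0.3539 -0.2738  0.1   ]
jarB [ 0.733  -0.0518  0.1   ]
lookalike [0.7657 0.0406 0.1   ]
[0.13989202 0.60911908 0.222553  ] [[-0.9746  0.2239 -0.    ]
 [ 0.2239  0.9746  0.    ]
 [ 0.     -0.     -1.    ]] 1.2
```

Both views agree. The yellow face is at (0.595, 0.179, 0.092) and the green key at (0.552, -0.304), with z about 0.072. First move: shut the fingers and travel at the current height to above the yellow gauge.

```bash
python3 -m jog '{"dp":[[-45,-26,0],[-90,-53,0],[-135,-79,0],[-180,-106,0],[-225,-132,0],[-270,-159,0],[-315,-185,0],[-360,-212,0],[-405,-238,0],[-450,-264,0],[-495,-291,0],[-540,-317,0]],"delta_rot":[[0,0,0],[0,0,0],[0,0,0],[0,0,0],[0,0,0],[0,0,0],[0,0,0],[0,0,0],[0,0,0],[0,0,0],[0,0,0],[0,0,0]],"gripper":[-1,-1,-1,-1,-1,-1,-1,-1,-1,-1,-1,-1]}' 5
python3 - <<'E'
from h import *
robot.camera('top');robot.camera('top')
o=robot.get_obs(); print(o['time'],o['position'],o['ft_force'],o['grip_width'])
Rm=R.from_quat(o['tool_rot']).as_matrix(); print('dp mm to yellow face',1000*Rm.T@(np.array([.595,.179,.092])-o['position'])); print(Rm.round(3))
shot('top','top1.png')
o,im=shot('wrist','w1.png')
for n in('yellow_face',): print([(round(d['score'],2),[round(x) for x in d['rect']]) for d in robot.search_frame(n,'wrist')][:4])
E
```

```text
time: 2.4
position: [0.5775, 0.1955, 0.2227]
tool_rot: [0.113, 0.994, 0.0, 0.0]
ft_force: [-0.7, 1.0, -0.3]
grip_width: 0.0021
grip_force: 0.0
2.5 [0.58194659 0.1922951  0.22279928] [ 0.72744251  0.57905091 -0.77538211] 0.0010271034337487389
dp mm to yellow face [-14.99063273  -9.91901036 130.89116589]
[[-0.973  0.23   0.006]
 [ 0.23   0.973 -0.001]
 [-0.006 -0.    -1.   ]]
[(0.95, [258, 195, 357, 292]), (0.74, [520, 229, 577, 287])]
```

View pics/w1.png

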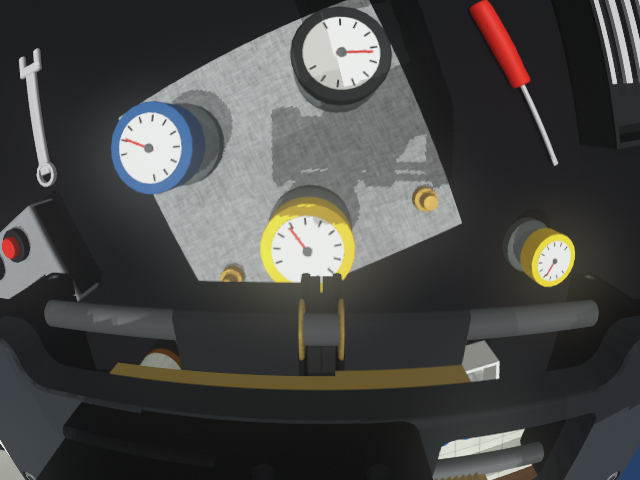

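The wrist view shows the large yellow dial at about (307,251) just in front of the shut fingertips (320,280). The arm is still catching up, so I'll let it settle and check again.

```bash
python3 -m jog '{"dp":[[0,0,0],[0,0,0],[0,0,0]],"delta_rot":[[0,0,0],[0,0,0],[0,0,0]],"gripper":[-1,-1,-1]}'
python3 - <<'E'
from h import *
o,im=shot('wrist','w2.png')
r=robot.search_frame('yellow_face','wrist')[0]['rect'];print(r)
c=np.array([(r[0]+r[2])/2,(r[1]+r[3])/2]).round().astype(int)
sub=cv2.cvtColor(im,cv2.COLOR_RGB2HSV); m=cv2.inRange(sub,np.array([0,0,165]),np.array([180,70,255])); box=np.zeros_like(m); box[int(r[1]):int(r[3]),int(r[0]):int(r[2])]=255
n,l,s,ce=cv2.connectedComponentsWithStats(m&box);k=1+np.argmax(s[1:,4]); h=cv2.fitEllipse(cv2.convexHull(cv2.findNonZero((l==k).astype(np.uint8)))); print(h)
print('wrist est',atz('wrist',h[0],.092,o),'rect est',atz('wrist',c,.092,o))
o=robot.get_obs(); Rm=R.from_quat(o['tool_rot']).as_matrix()
print(o['time'],o['position'],o['ft_force'],'dp mm',1000*Rm.T@(np.array([.595,.179,.092])-o['position']))
E
```

```text
time: 2.95
position: [0.5753, 0.1983, 0.2227]
tool_rot: [0.112, 0.994, 0.0, -0.0]
ft_force: [0.6, -0.2, -0.6]
grip_width: 0.0004
grip_force: 0.0
[516.4, 232.9, 574.2, 292.1]
((550.141357421875, 266.3013000488281), (30.38916015625, 41.70297622680664), 27.393932342529297)
wrist est [0.66080933 0.40638748 0.092     ] rect est [0.65466264 0.40013657 0.092     ]
3.05 [0.57561501 0.1979766  0.22272899] [-0.07510985 -0.73543028  0.06759874] dp mm [-23.11181066 -14.19058269 130.73037301]
```

The network's top hit this time was the look-alike, so I'm keeping the two-view position. The arm is now steady. I'll move over the centre and down to about 30 mm above the face, then check with the wrist camera.

```bash
python3 -m jog '{"dp":[[-12,-7,10],[-23,-14,30],[-23,-14,55],[-23,-14,80],[-23,-14,100],[-23,-14,100],[-23,-14,100]],"delta_rot":[[0,0,0],[0,0,0],[0,0,0],[0,0,0],[0,0,0],[0,0,0],[0,0,0]],"gripper":[-1,-1,-1,-1,-1,-1,-1]}'
python3 - <<'E'
from h import *
o=cv2.imread('pics/w2.png')
ob=robot.get_obs()
shot('wrist','w3.png')
# check with w2: dial near (307,251), pose of that moment
o2={'position':np.array([.5754,.1981,.2227]),'tool_rot':ob['tool_rot']}
sub=cv2.cvtColor(o,cv2.COLOR_BGR2HSV); m=cv2.inRange(sub,np.array([18,120,120]),np.array([35,255,255])); m[:, :200]=0;m[:,420:]=0;m[300:]=0
n,l,s,ce=cv2.connectedComponentsWithStats(m);k=1+np.argmax(s[1:,4]);print(s[k])
x,y,w,h=s[k][:4]; wm=cv2.inRange(sub[y:y+h,x:x+w],np.array([0,0,165]),np.array([180,70,255])); n,l,s,ce=cv2.connectedComponentsWithStats(wm);k=1+np.argmax(s[1:,4]);e=cv2.fitEllipse(cv2.convexHull(cv2.findNonZero((l==k).astype(np.uint8))));c=np.array(e[0])+[x,y];print(c,e[1],atz('wrist',c,.093,o2))
Rm=R.from_quat(ob['tool_rot']).as_matrix();print(ob['position'],ob['ft_force'],1000*Rm.T@(np.array([.595,.179,.0925])-ob['position']))
E
```

```text
time: 3.75
position: [0.5958, 0.1779, 0.122]
tool_rot: [0.113, 0.994, -0.0, -0.0]
ft_force: [0.4, 1.3, 0.5]
grip_width: 0.0005
grip_force: 0.0
[ 257  203   94   80 2424]
[303.283535   254.60810089] (67.42455291748047, 72.15823364257812) [0.59429113 0.1785858  0.093     ]
[0.5957839  0.17791183 0.12204628] [0.44823974 1.28337104 0.47806778] [ 0.99109572  0.89611969 29.54650305]
```

View pics/w3.png

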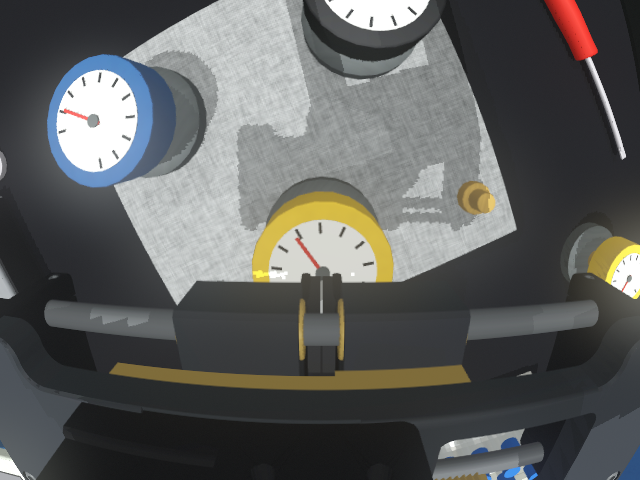

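The wrist estimate (0.594, 0.179) agrees, and the fingertips are over the dial centre at (322,272). Now a slow descent onto the face.

```bash
python3 -m jog '{"dp":[[0,0,8],[0,0,16],[0,0,22],[0,0,26],[0,0,28],[0,0,29],[0,0,30],[0,0,31],[0,0,32],[0,0,32],[0,0,32],[0,0,32]],"delta_rot":[[0,0,0],[0,0,0],[0,0,0],[0,0,0],[0,0,0],[0,0,0],[0,0,0],[0,0,0],[0,0,0],[0,0,0],[0,0,0],[0,0,0]],"gripper":[-1,-1,-1,-1,-1,-1,-1,-1,-1,-1,-1,-1]}'
```

```text
time: 5.0
position: [0.5953, 0.1784, 0.0908]
tool_rot: [0.113, 0.994, 0.0, 0.0]
ft_force: [0.0, 0.1, 3.9]
grip_width: 0.0007
grip_force: 1.5
```

```bash
python3 -m jog '{"dp":[[0,0,0.5],[0,0,1],[0,0,1.5],[0,0,1.5],[0,0,1.5]],"delta_rot":[[0,0,0],[0,0,0],[0,0,0],[0,0,0],[0,0,0]],"gripper":[-1,-1,-1,-1,-1]}'
```

```text
time: 5.5
position: [0.5953, 0.1784, 0.0891]
tool_rot: [0.113, 0.994, -0.0, -0.0]
ft_force: [-2.1, -0.3, 4.2]
grip_width: 0.0001
grip_force: 2.3
```

The contact is clear: about 4 N with the head about 4 mm down. Lifting straight off.

```bash
python3 -m jog '{"dp":[[0,0,-3],[0,0,-8],[0,0,-20],[0,0,-50],[0,0,-85],[0,0,-110],[0,0,-110],[0,0,-110]],"delta_rot":[[0,0,0],[0,0,0],[0,0,0],[0,0,0],[0,0,0],[0,0,0],[0,0,0],[0,0,0]],"gripper":[-1,-1,-1,-1,-1,-1,-1,-1]}'
python3 - <<'E'
from h import *
o=robot.get_obs(); Rm=R.from_quat(o['tool_rot']).as_matrix()
print(o['position'],o['ft_force'],'dp mm to green',1000*Rm.T@(np.array([.552,-.304,.072])-o['position']))
E
```

```text
time: 6.3
position: [0.5957, 0.1784, 0.1999]
tool_rot: [0.113, 0.994, 0.0, 0.001]
ft_force: [-0.3, 0.5, -0.1]
grip_width: 0.0004
grip_force: 0.0
[0.5956993  0.17839044 0.19986475] [-0.32704998  0.54698953 -0.12241416] dp mm to green [ -65.21414478 -479.99918544  127.70066131]
```

```bash
python3 -m jog '{"dp":[[-6,-45,0],[-12,-90,0],[-18,-134,0],[-24,-178,0],[-30,-222,0],[-36,-266,0],[-42,-310,0],[-48,-354,0],[-54,-398,0],[-60,-442,0],[-65,-480,0],[-65,-480,0]],"delta_rot":[[0,0,0],[0,0,0],[0,0,0],[0,0,0],[0,0,0],[0,0,0],[0,0,0],[0,0,0],[0,0,0],[0,0,0],[0,0,0],[0,0,0]],"gripper":[-1,-1,-1,-1,-1,-1,-1,-1,-1,-1,-1,-1]}'
python3 - <<'E'
from h import *
robot.camera('top');robot.camera('top');robot.camera('top');robot.camera('top')
o,im=shot('wrist','w4.png')
hsv=cv2.cvtColor(im,cv2.COLOR_RGB2HSV)
m=cv2.inRange(hsv,np.array([45,80,60]),np.array([85,255,255])); n,l,s,ce=cv2.connectedComponentsWithStats(m);k=1+np.argmax(s[1:,4])
print(s[k],ce[k],atz('wrist',ce[k],.072,o))
Rm=R.from_quat(o['tool_rot']).as_matrix(); print(o['time'],o['position'],'dp mm',1000*Rm.T@(np.array([.552,-.304,.072])-o['position']))
E
```

```text
time: 7.5
position: [0.5501, -0.3093, 0.1971]
tool_rot: [0.115, 0.993, -0.001, -0.0]
ft_force: [0.4, -0.1, 0.3]
grip_width: 0.0008
grip_force: 0.0
[303 214  32  33 824] [318.30703883 229.77305825] [ 0.55030397 -0.30444372  0.072     ]
7.7 [ 0.55056323 -0.30245474  0.19769569] dp mm [ -2.10492214  -1.41825585 125.68777867]
```

View pics/w4.png

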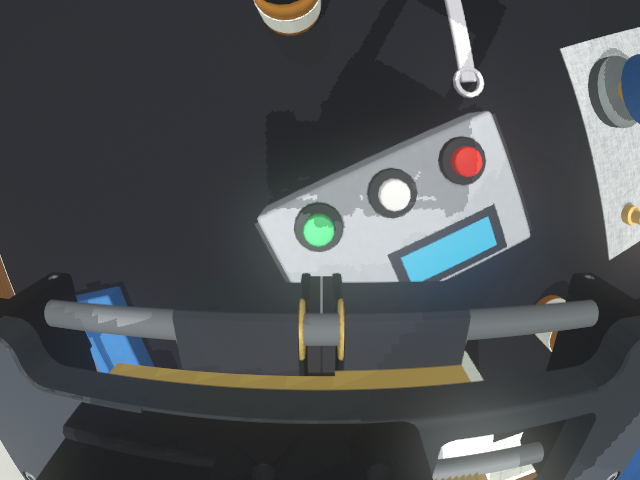

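The wrist view shows the green cap at (318,230), which gives (0.550, -0.304) and agrees with the earlier estimate. The fingertips will come down on the cap, and the white key at (393,195) stays clear.

```bash
python3 -m jog '{"dp":[[-1,0,15],[-1,0,40],[-1,0,70],[-1,0,95],[-1,0,105],[-1,0,110],[-1,0,110],[-1,0,110]],"delta_rot":[[0,0,0],[0,0,0],[0,0,0],[0,0,0],[0,0,0],[0,0,0],[0,0,0],[0,0,0]],"gripper":[-1,-1,-1,-1,-1,-1,-1,-1]}'
python3 - <<'E'
from h import *
o=robot.get_obs(); Rm=R.from_quat(o['tool_rot']).as_matrix(); print('dp mm',1000*Rm.T@(np.array([.551,-.304,.072])-o['position']))
shot('wrist','w5.png')
E
```

```text
time: 8.55
position: [0.5531, -0.3045, 0.0903]
tool_rot: [0.112, 0.994, -0.001, 0.001]
ft_force: [-0.9, 0.0, 0.6]
grip_width: 0.0005
grip_force: 0.0
dp mm [ 2.24592441  0.03286306 18.2729118 ]
```

View pics/w5.png

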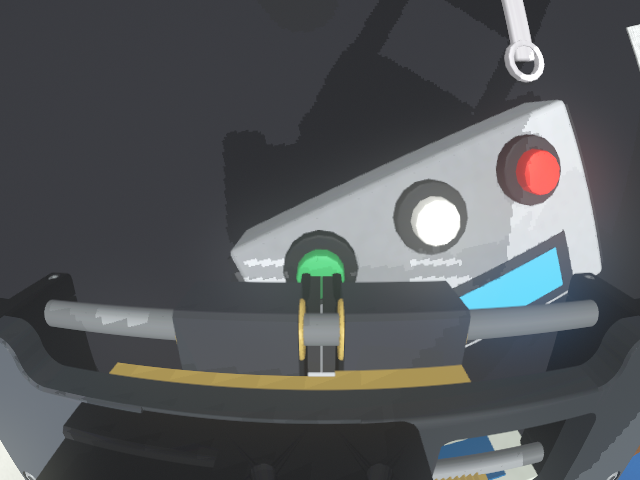

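The fingertips are over the green cap at (320,268). Pressing down with a 2 mm correction.

```bash
python3 -m jog '{"dp":[[2,0,5],[2,0,10],[2,0,14],[2,0,17],[2,0,19],[2,0,21],[2,0,23],[2,0,24],[2,0,25],[2,0,25],[2,0,25],[2,0,25]],"delta_rot":[[0,0,0],[0,0,0],[0,0,0],[0,0,0],[0,0,0],[0,0,0],[0,0,0],[0,0,0],[0,0,0],[0,0,0],[0,0,0],[0,0,0]],"gripper":[-1,-1,-1,-1,-1,-1,-1,-1,-1,-1,-1,-1]}'
```

```text
time: 9.8
position: [0.5501, -0.3037, 0.0662]
tool_rot: [0.112, 0.994, -0.0, -0.0]
ft_force: [-4.4, 2.8, 13.7]
grip_width: 0.0006
grip_force: 6.8
```

The force is 13.7 N at z = 0.066, well above the 4 N needed, so the key is fully down. Withdrawing straight up and checking.

```bash
python3 -m jog '{"dp":[[0,0,-5],[0,0,-15],[0,0,-40],[0,0,-80],[0,0,-120],[0,0,-140],[0,0,-140],[0,0,-140],[0,0,-140]],"delta_rot":[[0,0,0],[0,0,0],[0,0,0],[0,0,0],[0,0,0],[0,0,0],[0,0,0],[0,0,0],[0,0,0]],"gripper":[-1,-1,-1,-1,-1,-1,-1,-1,-1]}'
python3 - <<'E'
from h import *
shot('scene','scene2.png'); print(robot.get_obs()['time'])
E
```

```text
time: 10.7
position: [0.5494, -0.303, 0.2023]
tool_rot: [0.113, 0.994, 0.001, -0.001]
ft_force: [-0.1, 0.6, 0.3]
grip_width: 0.0008
grip_force: 0.0
10.75
```

View pics/scene2.png

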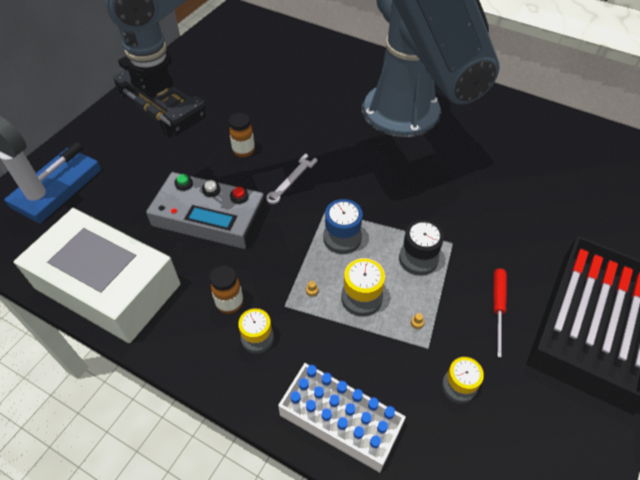

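The scene view shows the gauges, keys, jars, fittings and tools where they were (green key (183,181), yellow gauge (364,279)). The arm is clear of everything.

```bash
python3 -c "
from rig import robot
print(robot.hand_in())"
```

```text
the job is handed in; nothing more can be done
None
```

I touched the yellow gauge's face at about 4 N and came off it, then pressed the green key fully down (about 14 N) and withdrew; nothing else on the bench had visibly moved, and the job was handed in at about 10.8 s (no verdict was returned).

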